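Tap down the push-rivets of a grass panel in order

ROBOT

A 6-joint arm with a two-finger parallel gripper is mounted at the origin on the work surface. World frame = base frame: x ahead of the robot, y to its left, z up, the work surface at z = 0. Lengths are in mm, angles in rad, forces in N, time in s.
With the tool pointing down it reaches from about 275 to 850 mm from the base axis. Payload 5.2 kg.
Tool frame: the origin (TCP) lies midway between the tips of the shut fingers; the grasp point (between the pads) lies 19 mm behind it; z points along the fingers, y is the line along which they close (so a half turn about z gives the same grasp; the last joint's range is limited). The gripper opens to 85 mm and grips with 20 to 120 N. Pads are 22 mm wide; open, the fingers measure 114 mm over their backs; the gripper's body (76 mm by 85 mm) begins 54 mm behind the grasp point. The pads swing forward as they close: fully open they stand 13 mm farther back than shut.
Start: joints at [1.096, 0.259, 1.535, -0, 1.348, -0.203], TCP at [147.634, 529.82, 231.31] pointing down, gripper open.
Joint ranges: [-3.14, 3.14], [-0.91, 2.08], [0.19, 2.58], [-1.22, 4.36], [0.22, 2.71], [-3.12, 3.12]. Speed limits (rad/s): [2.57, 2.57, 3.14, 3.14, 3.14, 3.14].

INTERFACE

Orientations are given as a unit quaternion [x, y, z, w].
In Python, from workcell import robot gives the robot as it stands.
- The arm moves only by the tool jog_arm, never from a script. Its argument "commands" is a list of rows, each an object with "rot": the turn, a rotation vector about the world's x, y, z in degrees, a list of three; "delta_pos": the shift along the world's x, y, z in cm, a list of three; "jaw": the finger opening in cm, from 0 to 8.54. In form: [{"rot": [rx, ry, rz], "delta_pos": [x, y, z], "jaw": jaw}, ...]. A call has 1 to 12 rows; each row is the pose to reach, as a shift and turn from the pose commanded when the call began; what a row does not reach only later rows make up. A row lasts 1/12 s, in which the tool goes at most 41.7 mm and 7.16 degrees, less where a joint would pass 70% of its speed; a pose out of reach is approached as far as the arm can. A call with a gripper value outside its range is refused whole. The fingers move at their own pace and stop on an object; "squeeze" is the grip in N (left out, the last holds). Time passes only in rows, so rows that repeat a pose let the fingers close. It gives the time, the measured TCP pose, the force, the opening and the grip force at its end, in the units of the state.
- robot.get_state(): the state, without advancing time (a new reading comes with each control period).
- robot.grab_frame(name): name is "scene" or "top"; returns a dict with "frame" (420x560x3 uint8, red, green, blue), "range_z" (420x560 float32, mm along the optical axis (not along the pixel's ray), 0 where there is no reading), "mtx" (3x3 intrinsics, pixels), "extrinsics" (4x4, takes a point from camera to world coordinates). Camera axes: x right, y down, z forward; pixel columns grow to the right and rows downward; lengths in mm; the calibration is good to about 2 mm. A picture is of the moment at which its call begins.
- robot.finish_job(): hands the job in; it is judged then, once.
The state is a dict: "time_s": time; "joint_positions": joint angles; "joint_vel": joint speeds; "effort": joint torques, N m; "tcp_pos": TCP position; "tool_rot": TCP orientation; "ft_force": force on the tool from outside, world axes, zero at the start; "wrist_torque": the same for the moment, N m; "width": opening from 0.0 (shut) to 1.0 (fully open); "finger_force": force on a finger pad.
Only numpy, scipy, OpenCV 4.12 (cv2) and the standard library are available. Lean on these libraries where they do the work, as an engineer would, in place of code of your own. Each camera call takes 0.05 s, during which the arm holds its last target. There are 200 camera calls.

TASK

Lock the artificial-grass panel to its board: with closed fingertips, tap down its push-rivet pins gently from above, first the red, then the yellow, then the blue, each until its cap sits fully home on the black collar. Leave the white pin standing, pull no pin up, and leave the loose tufts and the other things around undisturbed.

Things in the scene. Friction and masses are not known exactly. Their poses are not given: they have to be found in the camera images.
- panel: Grass panel fixed flat on the bench: board 260 (x) x 360 (y) mm, 12 mm thick, black face. Origin at the centre of its underside, z up. Fixed green blades up to 47 mm above the bench fill its middle, within 65 mm of the centre along its y. Rivets stand near its four corners, about 75 mm (panel x) and 120 mm (panel y) from its centre; colours change corners.
- red_top (a point): Centre of the top face of the red push-rivet pin (to be tapped down): a flat round red cap, 28 mm across and 6 mm thick, cushioned: it yields 1 mm per 4 N (5 mm at most) and springs back. It stands in a fixed black collar (40 mm across, 12 mm high) on the panel. The point is 38 mm above the bench while the pin stands proud and 30 mm when fully home, unloaded.
- red_pin (a joint): How far the red pin is pushed down, in m: about 0 (up to 0.001 either way) standing proud, 0.008 fully home, cap down on the collar, its stop (cushion not counted). It slides down against a steady friction of about 3 N and stays where it is left, with no spring. Negative: pulled up (0.020 at most).
- yellow_top (a point): Centre of the top face of the yellow push-rivet pin (to be tapped down): a flat round yellow cap, 28 mm across and 6 mm thick, cushioned: it yields 1 mm per 4 N (5 mm at most) and springs back. It stands in a fixed black collar (40 mm across, 12 mm high) on the panel. The point is 38 mm above the bench while the pin stands proud and 30 mm when fully home, unloaded.
- yellow_pin (a joint): How far the yellow pin is pushed down, in m: about 0 (up to 0.001 either way) standing proud, 0.008 fully home, cap down on the collar, its stop (cushion not counted). It slides down against a steady friction of about 3 N and stays where it is left, with no spring. Negative: pulled up (0.020 at most).
- blue_top (a point): Centre of the top face of the blue push-rivet pin (to be tapped down): a flat round blue cap, 28 mm across and 6 mm thick, cushioned: it yields 1 mm per 4 N (5 mm at most) and springs back. It stands in a fixed black collar (40 mm across, 12 mm high) on the panel. The point is 38 mm above the bench while the pin stands proud and 30 mm when fully home, unloaded.
- blue_pin (a joint): How far the blue pin is pushed down, in m: about 0 (up to 0.001 either way) standing proud, 0.008 fully home, cap down on the collar, its stop (cushion not counted). It slides down against a steady friction of about 3 N and stays where it is left, with no spring. Negative: pulled up (0.020 at most).
- white_top (a point): Centre of the top face of the white push-rivet pin (to be left standing): a flat round white cap, 28 mm across and 6 mm thick, cushioned: it yields 1 mm per 4 N (5 mm at most) and springs back. It stands in a fixed black collar (40 mm across, 12 mm high) on the panel. The point is 38 mm above the bench while the pin stands proud and 30 mm when fully home, unloaded.
- white_pin (a joint): How far the white pin is pushed down, in m: about 0 (up to 0.001 either way) standing proud, 0.008 fully home, cap down on the collar, its stop (cushion not counted). It slides down against a steady friction of about 3 N and stays where it is left, with no spring. Negative: pulled up (0.020 at most).
- tuft_a: Loose grass tuft standing on the panel near the middle of its left (+y) end, between two rivets: green disc foot 30 mm across, 12 mm high, with five blades, 55 mm high and 32 mm across in all. Origin at the centre of its underside, 12 mm above the bench. Leave it alone.
- tuft_b: Loose grass tuft standing on the panel near the middle of its right (-y) end, between two rivets: green disc foot 30 mm across, 12 mm high, with five blades, 55 mm high and 32 mm across in all. Origin at the centre of its underside, 12 mm above the bench. Leave it alone.
- mug: Loose blue mug, 76 mm across, 90 mm high, handle on its own +y side; beside the panel on the left. Origin at the centre of its underside. Leave it alone.
- tape: Loose orange ring (roll of tape), 100 mm across, 25 mm high, lying flat on the right of the panel. Origin at the centre of its underside. Leave it alone.
- spool: Loose wooden spool, 60 mm across, 56 mm high, standing on the right of the panel. Origin at the centre of its underside. Leave it alone.
- jar: Loose whitish jar with a steel cap, 68 mm across, 90 mm high, on the left of the panel. Origin at the centre of its underside. Leave it alone.

How it is judged:
By the outcome, as a careful person would: the job done as asked, in the order asked, and still so for the second after the job is handed in, with the robot touching nothing.
It also fails if it takes over 48 s, if anything falls off the work surface, if the arm or the gripper's body presses on something with over 40 N, if the wrist force passes 120 N, or if a joint passes its speed limit or range.

## Working session

There is one attempt and no reset: what is moved stays moved. The work goes in short steps, Python scripts to look and compute and a tool call to move; the robot and the scene stay as the last step left them, time stands still between calls to the robot, and variables do not carry over. Pictures are saved under pics/ and viewed, at most 10 in all, crops included, and the job is handed in when it is done.

Besides the shell and the picture viewer there is one more tool, called after "Request:" as name(argument=value, ...) on one line, values as JSON. jog_arm: Moves the arm, as the interface text tells. Its arguments: {"type":"object","properties":{"commands":{"type":"array","items":{"type":"object","properties":{"rot":{"type":"array","items":{"type":"number"}},"delta_pos":{"type":"array","items":{"type":"number"}},"jaw":{"type":"number"}}}},"squeeze":{"type":"number"}},"required":["commands"]}

```bash
mkdir -p pics; cat > h.py <<'E'
import numpy as np, cv2
from workcell import robot
def grab(n,save=None):
    f=robot.grab_frame(n)
    if save: cv2.imwrite(f'pics/{save}.png',cv2.cvtColor(f['frame'],cv2.COLOR_RGB2BGR))
    return f
def cast(f,u,v,z):
    E=f['extrinsics'];d=E[:3,:3]@np.linalg.solve(f['mtx'],[u,v,1.]);o=E[:3,3]
    return o+d*(z-o[2])/d[2]
def cloud(f):
    v,u=np.mgrid[:420,:560];r=f['range_z']
    p=np.stack([u,v,np.ones_like(u)],-1)@np.linalg.inv(f['mtx']).T*r[...,None]
    return p@f['extrinsics'][:3,:3].T+f['extrinsics'][:3,3]
E
python3 - <<'E'
from h import *
a=grab('top','t0');b=grab('scene','s0')
for f in(a,b):print(f['extrinsics'].round(2),f['mtx'].round(1))
s=robot.get_state();print(s)
E
```

```text
[[ 1.00000e-02 -9.90000e-01  1.10000e-01  4.50510e+02]
 [-1.00000e+00 -1.00000e-02  1.00000e-02 -1.46000e+01]
 [-1.00000e-02 -1.10000e-01 -9.90000e-01  1.21506e+03]
 [ 0.00000e+00  0.00000e+00  0.00000e+00  1.00000e+00]] [[528.1   0.  281.9]
 [  0.  528.1 208.9]
 [  0.    0.    1. ]]
[[ 6.60000e-01  5.20000e-01 -5.40000e-01  1.32029e+03]
 [ 7.50000e-01 -4.70000e-01  4.70000e-01 -6.20840e+02]
 [-1.00000e-02 -7.20000e-01 -7.00000e-01  1.01235e+03]
 [ 0.00000e+00  0.00000e+00  0.00000e+00  1.00000e+00]] [[545.5   0.  278.9]
 [  0.  545.5 208.6]
 [  0.    0.    1. ]]
{'time_s': 0.1, 'joint_positions': array([ 1.09620597e+00,  2.59281365e-01,  1.53594686e+00, -1.54181927e-05,
        1.34799555e+00, -2.02815590e-01]), 'joint_vel': array([ 0.00055517, -0.00249988, -0.00341922, -0.00211714,  0.00052971,
       -0.00159151]), 'effort': array([ 2.00291535e-03, -4.46966314e+01, -2.91252851e+01, -2.56126104e-04,
        6.29209826e-03, -8.41414158e-05]), 'tcp_pos': array([147.41941361, 529.3982403 , 230.56251801]), 'tool_rot': array([ 1.35467828e-01,  9.90781410e-01, -7.71723841e-04, -2.63891547e-04]), 'ft_force': array([-0.4552979 ,  0.68609423,  0.27887203]), 'wrist_torque': array([ 0.01176125, -0.00922322,  0.01564689]), 'finger_force': 0.0, 'width': 1.0000220476268373}
```

View pics/t0.png

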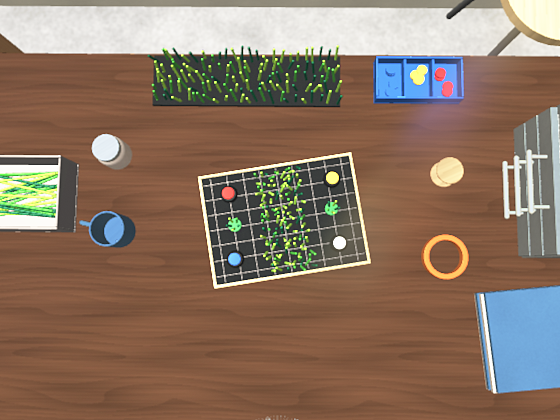

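View pics/s0.png

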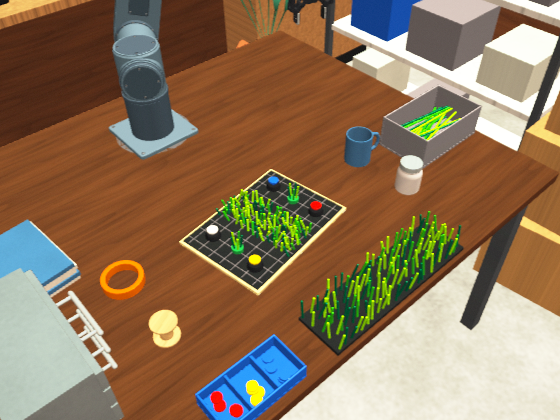

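Top view: red cap (228,194), yellow (332,178), blue (235,259), white (339,243), tufts (235,225) and (331,208). The scene view agrees: blue (273,181), red (316,208), white (212,230), yellow (255,260).

```bash
cat >> h.py <<'E'
SEED={'top':dict(red=(228,194),yellow=(332,178),blue=(235,259),white=(339,243)),
 'scene':dict(red=(316,208),yellow=(255,260),blue=(273,181),white=(212,230))}
def caps(n,f):
    h=cv2.cvtColor(f['frame'],cv2.COLOR_RGB2HSV).astype(int);H,S,V=h[...,0],h[...,1],h[...,2];P=cloud(f);o={}
    for c,(u,v) in SEED[n].items():
        m={'red':((H<8)|(H>172))&(S>150)&(V>90),'yellow':(H>20)&(H<34)&(S>120)&(V>150),'blue':(H>95)&(H<125)&(S>120)&(V>90),'white':(S<60)&(V>170)}[c]
        w=np.zeros_like(m);w[v-12:v+13,u-12:u+13]=1
        k,l,st,ct=cv2.connectedComponentsWithStats((m&w).astype(np.uint8))
        i=1+np.argmax(st[1:,4]); q=P[l==i]
        o[c]=(ct[i],st[i],np.median(q[:,2]))
    return o
E
python3 - <<'E'
from h import *
for n in('top','scene'):
    f=grab(n)
    for c,(ct,st,z) in caps(n,f).items(): print(n,c,ct.round(1),st,'depth z',z.round(1),cast(f,*ct,38 if n=='top' else 36).round(1))
    P=cloud(f);r=P[(abs(P[...,0]-480)<300)&(abs(P[...,1])<300)]
    print('bench z',np.median(P[330:400,100:400,2]) if n=='top' else '')
f=grab('top')
for n,u,v,z in[('tufta',235,225,50),('tuftb',331,208,50),('mug',112,230,90),('jar',106,148,90),('spool',451,170,56),('tape',445,257,25)]:print(n,cast(f,u,v,z).round())
E
```

```text
top red [228.5 192.2] [222 187  12  12  57] depth z 37.2 [611.8 114.1  38. ]
top yellow [333.1 178.3] [326 171  13  13  33] depth z 26.2 [ 645.2 -121.2   38. ]
top blue [234.1 258.8] [228 253  13  13 128] depth z 38.2 [462.7  98.9  38. ]
top white [339.1 242.3] [333 236  13  13 135] depth z 37.3 [ 501.2 -134.3   38. ]
bench z -0.06652837562228342
scene red [315.5 205. ] [310 201  12   9  85] depth z 37.1 [611.1 114.1  36. ]
scene yellow [254.4 259. ] [248 254  13  11 103] depth z 37.8 [ 646.4 -119.7   36. ]
scene blue [273.1 179.9] [268 176  11   9  74] depth z 37.8 [463.   97.9  36. ]
scene white [211.9 229. ] [206 225  12   9  87] depth z 37.3 [ 500.3 -135.9   36. ]
bench z 
tufta [537.  97.  50.]
tuftb [ 577. -115.   50.]
mug [521. 356.  90.]
jar [699. 377.  90.]
spool [ 663. -381.   56.]
tape [ 471. -373.   25.]
```

Request:
jog_arm(commands=[{"delta_pos": [1.5, -1.3, 0], "jaw": 0}, {"delta_pos": [4, -3.6, 0], "jaw": 0}, {"delta_pos": [7, -6.3, 0], "jaw": 0}, {"delta_pos": [10, -9, 0], "jaw": 0}, {"delta_pos": [13, -11.7, 0], "jaw": 0}, {"delta_pos": [16, -14.4, 0], "jaw": 0}, {"delta_pos": [19, -17.1, 0], "jaw": 0}, {"delta_pos": [22, -19.8, 0], "jaw": 0}, {"delta_pos": [25, -22.5, 0], "jaw": 0}, {"delta_pos": [28, -25.2, 0], "jaw": 0}, {"delta_pos": [31, -27.9, 0], "jaw": 0}, {"delta_pos": [34, -30.6, 0], "jaw": 0}], squeeze=20)

```text
$.commands[0]: bad value
```

Request:
jog_arm(commands=[{"delta_pos": [3, -2.7, 0], "jaw": 0}, {"delta_pos": [6, -5.4, -2], "jaw": 0}, {"delta_pos": [8.5, -7.8, -4], "jaw": 0}, {"delta_pos": [10.5, -9.6, -6], "jaw": 0}, {"delta_pos": [11.8, -10.6, -8], "jaw": 0}, {"delta_pos": [12.3, -11, -10], "jaw": 0}, {"delta_pos": [12.3, -11, -12], "jaw": 0}, {"delta_pos": [12.3, -11, -13.5], "jaw": 0}, {"delta_pos": [12.3, -11, -14.5], "jaw": 0}, {"delta_pos": [12.3, -11, -15], "jaw": 0}, {"delta_pos": [12.3, -11, -15], "jaw": 0}, {"delta_pos": [12.3, -11, -15], "jaw": 0}])

```text
$.commands[0]: bad value
```

Request:
jog_arm(commands=[{"rot": [0, 0, 0], "delta_pos": [1.5, -1.3, 0], "jaw": 0}, {"rot": [0, 0, 0], "delta_pos": [4, -3.6, 0], "jaw": 0}, {"rot": [0, 0, 0], "delta_pos": [7, -6.3, 0], "jaw": 0}, {"rot": [0, 0, 0], "delta_pos": [10, -9, 0], "jaw": 0}, {"rot": [0, 0, 0], "delta_pos": [13, -11.7, 0], "jaw": 0}, {"rot": [0, 0, 0], "delta_pos": [16, -14.4, 0], "jaw": 0}, {"rot": [0, 0, 0], "delta_pos": [19, -17.1, 0], "jaw": 0}, {"rot": [0, 0, 0], "delta_pos": [22, -19.8, 0], "jaw": 0}, {"rot": [0, 0, 0], "delta_pos": [25, -22.5, 0], "jaw": 0}, {"rot": [0, 0, 0], "delta_pos": [28, -25.2, 0], "jaw": 0}, {"rot": [0, 0, 0], "delta_pos": [31, -27.9, 0], "jaw": 0}, {"rot": [0, 0, 0], "delta_pos": [34, -30.6, 0], "jaw": 0}], squeeze=20)

```text
time_s: 1.25
tcp_pos: [488.8, 222.1, 231.4]
tool_rot: [0.136, 0.991, 0.0, 0.0]
ft_force: [0.6, 0.6, -0.8]
width: 0.002
finger_force: 0.0
```

Request:
jog_arm(commands=[{"rot": [0, 0, 0], "delta_pos": [3, -2.7, 0], "jaw": 0}, {"rot": [0, 0, 0], "delta_pos": [6, -5.4, -2], "jaw": 0}, {"rot": [0, 0, 0], "delta_pos": [8.5, -7.8, -4], "jaw": 0}, {"rot": [0, 0, 0], "delta_pos": [10.5, -9.6, -6], "jaw": 0}, {"rot": [0, 0, 0], "delta_pos": [11.8, -10.6, -8], "jaw": 0}, {"rot": [0, 0, 0], "delta_pos": [12.3, -11, -10], "jaw": 0}, {"rot": [0, 0, 0], "delta_pos": [12.3, -11, -12], "jaw": 0}, {"rot": [0, 0, 0], "delta_pos": [12.3, -11, -13.5], "jaw": 0}, {"rot": [0, 0, 0], "delta_pos": [12.3, -11, -14.5], "jaw": 0}, {"rot": [0, 0, 0], "delta_pos": [12.3, -11, -15], "jaw": 0}, {"rot": [0, 0, 0], "delta_pos": [12.3, -11, -15], "jaw": 0}, {"rot": [0, 0, 0], "delta_pos": [12.3, -11, -15], "jaw": 0}])

```text
time_s: 2.25
tcp_pos: [611.0, 114.0, 81.9]
tool_rot: [0.135, 0.991, 0.0, 0.0]
ft_force: [-0.2, -0.1, -0.1]
width: 0.002
finger_force: 0.0
```

```bash
python3 - <<'E'
from h import *
f=grab('scene','s1');s=robot.get_state();print(s['tcp_pos'],s['ft_force'],s['time_s'])
cv2.imwrite('pics/s1c.png',cv2.resize(cv2.cvtColor(f['frame'][100:320,160:420],cv2.COLOR_RGB2BGR),None,fx=2.6,fy=2.6,interpolation=cv2.INTER_CUBIC))
E
```

```text
[611.31646844 114.04135686  82.40088407] [-0.18094465  0.88598727  0.20815559] 2.3
```

View pics/s1c.png

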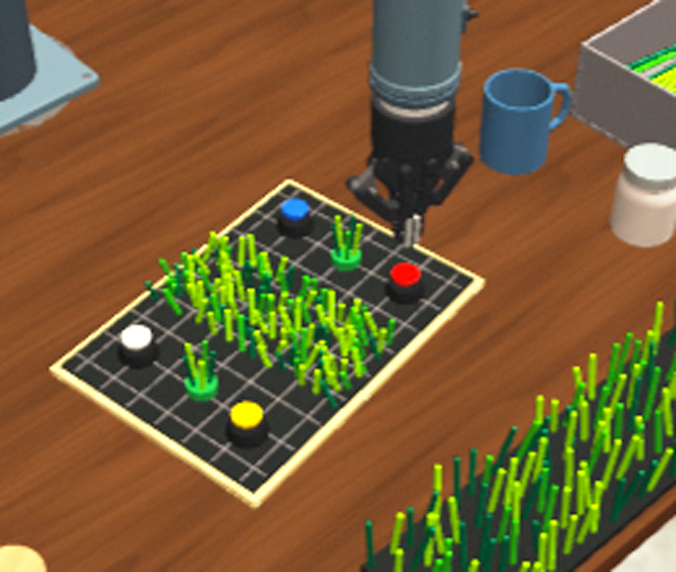

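The closed tips stand right above the red cap (crop (405,275)). Tap slowly now.

Request:
jog_arm(commands=[{"rot": [0, 0, 0], "delta_pos": [0, 0, -1.5], "jaw": 0}, {"rot": [0, 0, 0], "delta_pos": [0, 0, -2.8], "jaw": 0}, {"rot": [0, 0, 0], "delta_pos": [0, 0, -3.6], "jaw": 0}, {"rot": [0, 0, 0], "delta_pos": [0, 0, -4.0], "jaw": 0}, {"rot": [0, 0, 0], "delta_pos": [0, 0, -4.2], "jaw": 0}, {"rot": [0, 0, 0], "delta_pos": [0, 0, -4.35], "jaw": 0}, {"rot": [0, 0, 0], "delta_pos": [0, 0, -4.5], "jaw": 0}, {"rot": [0, 0, 0], "delta_pos": [0, 0, -4.65], "jaw": 0}, {"rot": [0, 0, 0], "delta_pos": [0, 0, -4.8], "jaw": 0}, {"rot": [0, 0, 0], "delta_pos": [0, 0, -4.9], "jaw": 0}, {"rot": [0, 0, 0], "delta_pos": [0, 0, -5.0], "jaw": 0}, {"rot": [0, 0, 0], "delta_pos": [0, 0, -5.0], "jaw": 0}])

```text
time_s: 3.3
tcp_pos: [611.1, 113.8, 31.5]
tool_rot: [0.136, 0.991, 0.0, 0.001]
ft_force: [-0.3, 1.2, 2.1]
width: -0.002
finger_force: 1.3
```

Request:
jog_arm(commands=[{"rot": [0, 0, 0], "delta_pos": [0, 0, -0.07], "jaw": 0}, {"rot": [0, 0, 0], "delta_pos": [0, 0, -0.14], "jaw": 0}, {"rot": [0, 0, 0], "delta_pos": [0, 0, -0.2], "jaw": 0}, {"rot": [0, 0, 0], "delta_pos": [0, 0, -0.25], "jaw": 0}, {"rot": [0, 0, 0], "delta_pos": [0, 0, -0.25], "jaw": 0}, {"rot": [0, 0, 0], "delta_pos": [0, 0, -0.25], "jaw": 0}])

```text
time_s: 3.8
tcp_pos: [611.1, 113.8, 29.1]
tool_rot: [0.136, 0.991, 0.0, 0.0]
ft_force: [2.2, 0.8, 4.5]
width: 0.001
finger_force: 2.0
```

Request:
jog_arm(commands=[{"rot": [0, 0, 0], "delta_pos": [0, 0, -0.05], "jaw": 0}, {"rot": [0, 0, 0], "delta_pos": [0, 0, -0.1], "jaw": 0}, {"rot": [0, 0, 0], "delta_pos": [0, 0, -0.13], "jaw": 0}, {"rot": [0, 0, 0], "delta_pos": [0, 0, -0.13], "jaw": 0}, {"rot": [0, 0, 0], "delta_pos": [0, 0, -0.13], "jaw": 0}])

```text
time_s: 4.22
tcp_pos: [611.1, 113.8, 28.2]
tool_rot: [0.135, 0.991, 0.0, 0.001]
ft_force: [0.0, 0.8, 7.3]
width: -0.005
finger_force: 3.6
```

Request:
jog_arm(commands=[{"rot": [0, 0, 0], "delta_pos": [0, 0, 0.5], "jaw": 0}, {"rot": [0, 0, 0], "delta_pos": [0, 0, 2], "jaw": 0}, {"rot": [0, 0, 0], "delta_pos": [0, 0, 4.5], "jaw": 0}, {"rot": [0, 0, 0], "delta_pos": [0, 0, 7], "jaw": 0}, {"rot": [0, 0, 0], "delta_pos": [0.3, -2, 8.5], "jaw": 0}, {"rot": [0, 0, 0], "delta_pos": [0.8, -5, 8.5], "jaw": 0}, {"rot": [0, 0, 0], "delta_pos": [1.2, -8.5, 8.5], "jaw": 0}, {"rot": [0, 0, 0], "delta_pos": [1.7, -12, 8.5], "jaw": 0}, {"rot": [0, 0, 0], "delta_pos": [2.3, -15.5, 8.5], "jaw": 0}, {"rot": [0, 0, 0], "delta_pos": [2.8, -19, 8.5], "jaw": 0}, {"rot": [0, 0, 0], "delta_pos": [3.2, -22, 8.5], "jaw": 0}, {"rot": [0, 0, 0], "delta_pos": [3.4, -23.4, 8]}])

```text
$.commands[11]: bad value
```

Request:
jog_arm(commands=[{"rot": [0, 0, 0], "delta_pos": [0, 0, 0.5], "jaw": 0}, {"rot": [0, 0, 0], "delta_pos": [0, 0, 2], "jaw": 0}, {"rot": [0, 0, 0], "delta_pos": [0, 0, 4.5], "jaw": 0}, {"rot": [0, 0, 0], "delta_pos": [0, 0, 7], "jaw": 0}, {"rot": [0, 0, 0], "delta_pos": [0.3, -2, 8.5], "jaw": 0}, {"rot": [0, 0, 0], "delta_pos": [0.8, -5, 8.5], "jaw": 0}, {"rot": [0, 0, 0], "delta_pos": [1.2, -8.5, 8.5], "jaw": 0}, {"rot": [0, 0, 0], "delta_pos": [1.7, -12, 8.5], "jaw": 0}, {"rot": [0, 0, 0], "delta_pos": [2.3, -15.5, 8.5], "jaw": 0}, {"rot": [0, 0, 0], "delta_pos": [2.8, -19, 8.5], "jaw": 0}, {"rot": [0, 0, 0], "delta_pos": [3.2, -22, 8.5], "jaw": 0}, {"rot": [0, 0, 0], "delta_pos": [3.4, -23.4, 8], "jaw": 0}])

```text
time_s: 5.22
tcp_pos: [644.5, -124.4, 107.5]
tool_rot: [0.137, 0.991, -0.001, -0.0]
ft_force: [0.2, -0.9, 0.6]
width: 0.002
finger_force: 0.0
```

```bash
python3 - <<'E'
from h import *
s=robot.get_state();print(s['tcp_pos'],s['time_s'])
for n in('scene','top'):
    f=grab(n)
    for c,(ct,st,z) in caps(n,f).items(): print(n,c,ct.round(1),st,z.round(1))
s=robot.get_state();print(s['tcp_pos'],s['time_s'])
E
```

```text
[ 644.48537244 -124.39681684  107.47101478] 5.2167
scene red [315.5 207.1] [310 203  12   9  87] 29.0
scene yellow [254.4 259. ] [248 254  13  11 103] 38.4
scene blue [273.1 179.9] [268 176  11   9  74] 37.7
scene white [211.9 229. ] [206 225  12   9  87] 37.3
top red [229.1 192.9] [222 187  13  13  59] 29.3
top yellow [331.  179.1] [326 173  12  11  31] 38.0
top blue [234.1 258.8] [228 253  13  13 126] 38.8
top white [337.9 233.2] [327 231  25   8 107] 577.5
[ 643.40778237 -122.63891155  105.61079197] 5.3167
```

Red is home (37→29). Now yellow.

Request:
jog_arm(commands=[{"rot": [0, 0, 0], "delta_pos": [0, 0, -1.5], "jaw": 0}, {"rot": [0, 0, 0], "delta_pos": [0, 0, -3.5], "jaw": 0}, {"rot": [0, 0, 0], "delta_pos": [0, 0, -5.2], "jaw": 0}, {"rot": [0, 0, 0], "delta_pos": [0, 0, -6.2], "jaw": 0}, {"rot": [0, 0, 0], "delta_pos": [0, 0, -6.6], "jaw": 0}, {"rot": [0, 0, 0], "delta_pos": [0, 0, -6.8], "jaw": 0}, {"rot": [0, 0, 0], "delta_pos": [0, 0, -6.95], "jaw": 0}, {"rot": [0, 0, 0], "delta_pos": [0, 0, -7.1], "jaw": 0}, {"rot": [0, 0, 0], "delta_pos": [0, 0, -7.25], "jaw": 0}, {"rot": [0, 0, 0], "delta_pos": [0, 0, -7.4], "jaw": 0}, {"rot": [0, 0, 0], "delta_pos": [0, 0, -7.5], "jaw": 0}, {"rot": [0, 0, 0], "delta_pos": [0, 0, -7.6], "jaw": 0}])

```text
time_s: 6.32
tcp_pos: [645.3, -120.2, 32.0]
tool_rot: [0.136, 0.991, 0.0, 0.001]
ft_force: [0.3, 1.6, 4.2]
width: 0.001
finger_force: 1.4
```

Request:
jog_arm(commands=[{"rot": [0, 0, 0], "delta_pos": [0, 0, -0.07], "jaw": 0}, {"rot": [0, 0, 0], "delta_pos": [0, 0, -0.14], "jaw": 0}, {"rot": [0, 0, 0], "delta_pos": [0, 0, -0.21], "jaw": 0}, {"rot": [0, 0, 0], "delta_pos": [0, 0, -0.27], "jaw": 0}, {"rot": [0, 0, 0], "delta_pos": [0, 0, -0.33], "jaw": 0}, {"rot": [0, 0, 0], "delta_pos": [0, 0, -0.37], "jaw": 0}, {"rot": [0, 0, 0], "delta_pos": [0, 0, -0.37], "jaw": 0}, {"rot": [0, 0, 0], "delta_pos": [0, 0, -0.37], "jaw": 0}])

```text
time_s: 6.98
tcp_pos: [645.1, -120.3, 28.5]
tool_rot: [0.135, 0.991, -0.0, 0.001]
ft_force: [1.8, 1.7, 6.0]
width: 0.002
finger_force: 3.1
```

Request:
jog_arm(commands=[{"rot": [0, 0, 0], "delta_pos": [0, 0, -0.04], "jaw": 0}, {"rot": [0, 0, 0], "delta_pos": [0, 0, -0.04], "jaw": 0}, {"rot": [0, 0, 0], "delta_pos": [0, 0, -0.04], "jaw": 0}])

```text
time_s: 7.23
tcp_pos: [645.1, -120.3, 28.3]
tool_rot: [0.135, 0.991, -0.0, 0.001]
ft_force: [1.5, 2.7, 7.0]
width: 0.002
finger_force: 3.5
```

Request:
jog_arm(commands=[{"rot": [0, 0, 0], "delta_pos": [0, 0, 0.5], "jaw": 0}, {"rot": [0, 0, 0], "delta_pos": [0, 0, 2], "jaw": 0}, {"rot": [0, 0, 0], "delta_pos": [0, 0, 4.5], "jaw": 0}, {"rot": [0, 0, 0], "delta_pos": [0, 0, 7], "jaw": 0}, {"rot": [0, 0, 0], "delta_pos": [-1.3, 1.6, 8.5], "jaw": 0}, {"rot": [0, 0, 0], "delta_pos": [-3.6, 4.3, 8.5], "jaw": 0}, {"rot": [0, 0, 0], "delta_pos": [-6, 7.2, 8.5], "jaw": 0}, {"rot": [0, 0, 0], "delta_pos": [-8.4, 10.1, 8.5], "jaw": 0}, {"rot": [0, 0, 0], "delta_pos": [-10.8, 13, 8.5], "jaw": 0}, {"rot": [0, 0, 0], "delta_pos": [-13.2, 15.9, 8.5], "jaw": 0}, {"rot": [0, 0, 0], "delta_pos": [-15.5, 18.7, 8.5], "jaw": 0}, {"rot": [0, 0, 0], "delta_pos": [-17.3, 20.9, 8.5], "jaw": 0}])

```text
time_s: 8.23
tcp_pos: [468.6, 90.0, 111.9]
tool_rot: [0.135, 0.991, -0.0, -0.001]
ft_force: [1.0, -0.3, 0.5]
width: 0.002
finger_force: 0.0
```

Request:
jog_arm(commands=[{"rot": [0, 0, 0], "delta_pos": [-0.9, 1.0, -0.5], "jaw": 0}, {"rot": [0, 0, 0], "delta_pos": [-0.9, 1.0, -0.5], "jaw": 0}, {"rot": [0, 0, 0], "delta_pos": [-0.9, 1.0, -0.5], "jaw": 0}, {"rot": [0, 0, 0], "delta_pos": [-0.9, 1.0, -0.5], "jaw": 0}])

```text
time_s: 8.57
tcp_pos: [463.8, 97.9, 107.4]
tool_rot: [0.136, 0.991, -0.0, 0.0]
ft_force: [-0.7, -0.9, 0.8]
width: -0.003
finger_force: 0.0
```

```bash
python3 - <<'E'
from h import *
for n in('scene','top'):
    f=grab(n)
    for c,(ct,st,z) in caps(n,f).items(): print(n,c,ct.round(1),st,z.round(1))
s=robot.get_state();print(s['tcp_pos'],s['time_s'])
E
```

```text
scene red [315.5 207.1] [310 203  12   9  87] 29.3
scene yellow [254.6 261.4] [249 257  12  10 101] 29.4
scene blue [273.1 179.9] [268 176  11   9  74] 37.8
scene white [211.9 229. ] [206 225  12   9  87] 37.3Traceback (most recent call last):
  File "<stdin>", line 4, in <module>
  File "h.py", line 22, in caps
    i=1+np.argmax(st[1:,4]); q=P[l==i]
        ~~~~~~~~~^^^^^^^^^^
    return _wrapfunc(a, 'argmax', axis=axis, out=out, **kwds)
    return bound(*args, **kwds)
ValueError: attempt to get argmax of an empty sequence
```

Yellow is home (38→29). Now blue; the top camera is only blocked by the arm.

Request:
jog_arm(commands=[{"rot": [0, 0, 0], "delta_pos": [0, 0, -1.5], "jaw": 0}, {"rot": [0, 0, 0], "delta_pos": [0, 0, -3.5], "jaw": 0}, {"rot": [0, 0, 0], "delta_pos": [0, 0, -5.2], "jaw": 0}, {"rot": [0, 0, 0], "delta_pos": [0, 0, -6.2], "jaw": 0}, {"rot": [0, 0, 0], "delta_pos": [0, 0, -6.6], "jaw": 0}, {"rot": [0, 0, 0], "delta_pos": [0, 0, -6.8], "jaw": 0}, {"rot": [0, 0, 0], "delta_pos": [0, 0, -6.95], "jaw": 0}, {"rot": [0, 0, 0], "delta_pos": [0, 0, -7.1], "jaw": 0}, {"rot": [0, 0, 0], "delta_pos": [0, 0, -7.25], "jaw": 0}, {"rot": [0, 0, 0], "delta_pos": [0, 0, -7.4], "jaw": 0}, {"rot": [0, 0, 0], "delta_pos": [0, 0, -7.5], "jaw": 0}, {"rot": [0, 0, 0], "delta_pos": [0, 0, -7.6], "jaw": 0}])

```text
time_s: 9.67
tcp_pos: [463.3, 98.7, 31.8]
tool_rot: [0.135, 0.991, -0.0, 0.001]
ft_force: [0.2, -2.7, 3.0]
width: 0.001
finger_force: 1.4
```

Request:
jog_arm(commands=[{"rot": [0, 0, 0], "delta_pos": [0, 0, -0.07], "jaw": 0}, {"rot": [0, 0, 0], "delta_pos": [0, 0, -0.14], "jaw": 0}, {"rot": [0, 0, 0], "delta_pos": [0, 0, -0.21], "jaw": 0}, {"rot": [0, 0, 0], "delta_pos": [0, 0, -0.27], "jaw": 0}, {"rot": [0, 0, 0], "delta_pos": [0, 0, -0.33], "jaw": 0}, {"rot": [0, 0, 0], "delta_pos": [0, 0, -0.37], "jaw": 0}, {"rot": [0, 0, 0], "delta_pos": [0, 0, -0.4], "jaw": 0}, {"rot": [0, 0, 0], "delta_pos": [0, 0, -0.4], "jaw": 0}, {"rot": [0, 0, 0], "delta_pos": [0, 0, -0.4], "jaw": 0}])

```text
time_s: 10.42
tcp_pos: [463.3, 98.8, 28.0]
tool_rot: [0.135, 0.991, 0.0, 0.001]
ft_force: [-0.2, -1.2, 7.7]
width: -0.001
finger_force: 4.0
```

Blue is seated at 7.7 N. Lift straight up high, then check.

Request:
jog_arm(commands=[{"rot": [0, 0, 0], "delta_pos": [0, 0, 0.5], "jaw": 0}, {"rot": [0, 0, 0], "delta_pos": [0, 0, 2], "jaw": 0}, {"rot": [0, 0, 0], "delta_pos": [0, 0, 4.5], "jaw": 0}, {"rot": [0, 0, 0], "delta_pos": [0, 0, 7.5], "jaw": 0}, {"rot": [0, 0, 0], "delta_pos": [-1, 0, 11], "jaw": 0}, {"rot": [0, 0, 0], "delta_pos": [-3, 0, 14], "jaw": 0}, {"rot": [0, 0, 0], "delta_pos": [-6, 0, 17], "jaw": 0}, {"rot": [0, 0, 0], "delta_pos": [-8.5, 0, 19], "jaw": 0}, {"rot": [0, 0, 0], "delta_pos": [-10, 0, 20], "jaw": 0}, {"rot": [0, 0, 0], "delta_pos": [-10, 0, 20], "jaw": 0}, {"rot": [0, 0, 0], "delta_pos": [-10, 0, 20], "jaw": 0}])

```text
time_s: 11.33
tcp_pos: [362.2, 99.2, 227.6]
tool_rot: [0.135, 0.991, 0.0, 0.001]
ft_force: [0.3, 0.2, -0.3]
width: 0.001
finger_force: 0.0
```

```bash
python3 - <<'E'
from h import *
f=grab('scene','s2')
for c,(ct,st,z) in caps('scene',f).items(): print(c,ct.round(1),st,z.round(1))
s=robot.get_state();print(s['tcp_pos'],s['time_s'],s['ft_force'])
E
```

```text
red [315.5 207.1] [310 203  12   9  87] 29.4
yellow [254.6 261.4] [249 257  12  10 101] 29.9
blue [273.1 182.4] [268 179  11   8  73] 29.4
white [211.9 229. ] [206 225  12   9  87] 37.0
[362.59267967  99.04667278 227.00220789] 11.3833 [-0.39529028 -0.15667363  0.45552416]
```

View pics/s2.png

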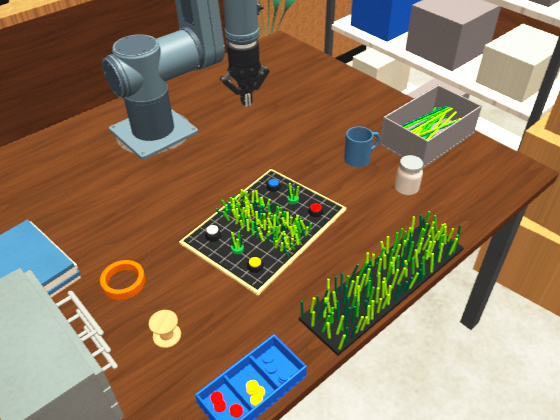

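Red (315,207), yellow (255,261) and blue (273,182) sit home at about 30 mm. White (212,229) still stands, and the tufts, mug, jar, tape and spool have not moved.

```bash
python3 -c "
from workcell import robot
print(robot.finish_job())"
```

```text
the job is handed in; nothing more can be done
None
```

The red, yellow and blue pins were tapped fully home in that order with at most about 8 N in the force readings; the white pin still stands, nothing else moved in the last picture, and the job was handed in at about 11 s.

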